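Tilt the ruler out of the half-open desk tray

ROBOT

A 7-joint arm with a two-finger parallel gripper is mounted at the origin on the work surface. World frame = base frame: x ahead of the robot, y to its left, z up, the work surface at z = 0. Lengths are in m, angles in rad, forces in N, time in s.
With the tool pointing down it reaches from about 0.425 to 0.925 m from the base axis. Payload 6.8 kg.
Tool frame: the origin (TCP) lies midway between the tips of the shut fingers; the grasp point (between the pads) lies 19 mm behind it; z points along the fingers, y is the direction in which the jaws open and shut (so a half turn about z gives the same grasp; the last joint's range is limited). The gripper opens to 85 mm and grips with 20 to 120 N. Pads are 22 mm wide; open, the fingers measure 114 mm over their backs; the gripper's body (76 mm by 85 mm) begins 54 mm behind the grasp point. The pads swing forward as they close: fully open they stand 13 mm farther back than shut.
Start: joints at [1.151, 0.477, 0.022, 1.555, -0.011, 1.109, -0.083], TCP at [0.207, -0.642, 0.231] pointing down, gripper open.
Joint ranges: [-2.96, 2.96], [-0.34, 2.1], [-1.41, 1.46], [0.24, 2.44], [-1.37, 4.51], [0.17, 1.92], [-2.96, 2.96]. Speed limits (rad/s): [2.39, 2.39, 3.14, 3.14, 3.14, 3.14, 3.14].

INTERFACE

Orientations are given as a unit quaternion [w, x, y, z].
In Python, from station import bot gives the robot as it stands.
- The arm moves only by the shell command python3 -m jog 'ROWS' [FORCE]. ROWS is JSON, a list of rows, each a list of 3 entries, a list of its own where there are three numbers: the shift along the tool's x, y, z in mm, then the turn, a rotation vector about the tool's x, y, z in degrees, then the closure, from -1 (fully open) to 1 (shut). A call has 1 to 12 rows; each row shifts and turns the commanded pose from where the row before left it, along the tool's axes as they then stand; what a row does not reach is not made up. A row lasts 1/8 s, in which the tool goes at most 62.5 mm and 10.7 degrees, less where a joint would pass 70% of its speed; a pose out of reach is approached as far as the arm can. A call is refused whole if a number of a shift passes 62.5 or a number of a turn 10.7, either way. A call with a gripper value outside its range is refused whole. The fingers move at their own pace and stop on an object; FORCE is the grip in N (left out, the last holds). Time passes only in rows, so rows that do not move let the fingers close. It gives the time, the measured TCP pose, the force and the opening at its end, in the units of the state.
- bot.get_obs(): the state, without advancing time (a new reading comes with each control period).
- bot.read_camera(name): name is "scene" or "top"; returns (picture, depth): 384x512x3 uint8, red, green, blue; 384x512 float32, m along the optical axis (not along the pixel's ray), 0 where there is no reading.
- bot.camera_info(name): a dict with "fx", "fy", "cx", "cy" (pixels), "world_from_camera" (4x4, takes a point from camera to world coordinates). Camera axes: x right, y up, looking along -z (the intrinsics and any distortion apply to the point x, -y, -z); pixel columns grow to the right and rows downward; lengths in m; the calibration is good to about 2 mm. A picture is of the moment at which its call begins. camera_info takes no time and is no camera call.
- bot.hand_in(): hands the job in, once; it reports no verdict.
Trained networks look in the newest picture that a camera, given by its name, has taken for a name from the list of things; names that differ only in an ending like _2 or _b are one class to them, and where a whole thing is asked for, a point or a joint stands for the part that bears it (a point fixed in the world has none). Each returns a list of dicts, best first, with "score" (0 to 1); they miss things now and then, are a little off and sometimes report something else, mostly with a low value. They report only what shows in the picture. A call takes as long as a camera call.
- bot.find_in(camera, thing): "xy" ([column, row] as shares, 0 to 1, of the picture: columns of its width, rows of its height, amid what is visible of it).
- bot.cut_out(camera, thing): "pixels" (384x512 bool, what is visible of it) and "xy" ([column, row] as shares, 0 to 1, of the picture: columns of its width, rows of its height, amid what is visible of it).
- bot.landmark_of(camera, thing): "xy" ([column, row] as shares, 0 to 1, of the picture: columns of its width, rows of its height: a listed point, or the origin of a listed thing).
The state is a dict: "t": time; "q": joint angles; "joint_vel": joint speeds; "joint_torque": joint torques, N m; "eef_pos": TCP position; "tool_rot": TCP orientation; "contact_force": force on the tool from outside, world axes, zero at the start; "torque": the same for the moment, N m; "gripper_width": opening from 0.0 (shut) to 1.0 (fully open).
Only numpy, scipy, OpenCV 4.12 (cv2) and the standard library are available. Lean on these libraries where they do the work, as an engineer would, in place of code of your own. Each camera call takes 0.05 s, during which the arm holds its last target.

TASK

Slide the clear cover of the stationery tray back until you feel it come fully up against its stop, then take the wooden ruler out: the opening is shorter than the ruler, so bring it out diagonally, brass end first, without forcing it against the tray. Finish while still holding the ruler in the gripper, roughly level and well above the tray, touching nothing else; leave the cover fully open and do not disturb the bell, the mug or the bottle.

Things in the scene. Friction and masses are not known exactly. Their poses are not given: they have to be found in the camera images.
- tray: White stationery tray fixed to the desk, 130 (x) x 330 (y, its long way) x 66 mm high. Origin: centre of its underside, on the desk; z up. Inside 118 x 318 mm, floor 6 mm thick with its top at z = 6 mm, side walls 6 mm thick. The end walls' inner faces are at y = +-159 mm, their tops at z = 60 mm. A fixed white deck covers the -y half (y from -165 to 0 mm, z from 60 to 66 mm); the +y half is open on top but for the sliding cover.
- cover (a joint): Clear sliding cover with blue edges and a blue grip, on top of the tray. Value: how far it is open, in m. 0 = closed (it then covers the tray's y from 0 to +165 mm); it slides along the tray's -y over the deck, to a hard stop at 0.15. Fully open, the opening left is 144 mm long (tray y +15 to +159 mm) and 118 mm wide. The plate is 5 mm thick, z from 68 to 73 mm above the desk. It slides with about 2.5 N of friction and stays where it is left; it starts between 0 and 0.04.
- cover_grip (a point): Point on the cover's upright blue grip bar, 92 mm above the desk, on the bar's middle. The bar is 14 mm wide (tray x), 45 mm long (tray y) and 31 mm tall (from 73 to 104 mm above the desk). With the cover closed it lies at tray x = 0, y = +50 mm.
- opening (a point): Centre of the opening that is left when the cover is fully open: tray x = 0, y = +87.5 mm, 66 mm above the desk.
- ruler: Straight wooden ruler bar, 250 mm long (its y axis) x 22 mm wide (x) x 16 mm thick (z), about 80 g (55 to 110 g), lying flat on the tray's floor under the cover with nearly the tray's heading (within 0.06 rad); its middle is within 12 mm sideways of the tray's middle line and at tray y -20 to +5 mm, so its -y part lies under the fixed deck. Origin: centre of its underside. A brass cap at +y, a black cap at -y.
- ruler_brass_end (a point): Middle of the ruler's brass end face (ruler y = +125 mm, z = 8 mm).
- ruler_black_end (a point): Middle of the ruler's black end face (ruler y = -125 mm, z = 8 mm).
- bell: Bystander: round brass counter bell, 76 mm across, 53 mm high, beside the tray at its +x side. Origin: centre of the underside.
- mug: Bystander: blue mug, 72 mm across, 85 mm high, with a handle, beside the tray at its +x side. Origin: centre of the underside.
- sanitiser: Bystander: clear bottle with a white cap, 52 mm across, 110 mm high, beside the tray at its +x side. Origin: centre of the underside.

How it is judged:
On the way, in this order (a step that is already met when the one before it is completed fails the run):
1. the cover is slid fully open against its stop (value of joint cover above 0.143 m), for 0.2 s.
2. the ruler is diagonally in the opening: brass end above the tray, black end still below the deck (height (world z) of ruler_brass_end above 0.078 m and height (world z) of ruler_black_end below 0.055 m), for 0.1 s.
At the end, for the whole second after the job is handed in: The fingers hold the ruler still, within 30 degrees of level, both ends at least 115 mm above the desk (about 40 mm above the tray's cover), touching neither the tray nor the bystanders; the cover is still open to within 10 mm of its stop (height (world z) of each of ruler_brass_end, ruler_black_end above 0.115 m and angle between ruler's own y axis and vertical between 1.05 and 2.09 rad and contact force between the fingers and ruler above 1.5 N and contact force between ruler and tray below 0.2 N and contact force between ruler and bell below 0.2 N and contact force between ruler and mug below 0.2 N and contact force between ruler and sanitiser below 0.2 N and linear speed of ruler below 0.03 m/s and value of joint cover above 0.14 m); the arm keeps its last pose, push and grip.
It fails at once if the ruler is forced against the tray or its cover (over 20 N) (contact force between ruler and tray above 20 N).
It fails at once if the bell, the mug or the bottle is moved by more than 20 mm (distance of any of bell, mug, sanitiser from where it was at the start of the episode above 0.02 m).
It also fails if it takes over 51 s, if anything falls off the work surface, if the arm or the gripper's body presses on something with over 40 N, if the wrist force passes 120 N, or if a joint passes its speed limit or range.

## Working session

There is one attempt and no reset: what is moved stays moved. The work goes in short steps, Python scripts to look and compute and a shell command to move; the robot and the scene stay as the last step left them, time stands still between calls to the robot, and variables do not carry over. Pictures are saved under pics/ and viewed, and the job is handed in when it is done.

```bash
ls; mkdir -p pics
cat > h.py <<'E'
import numpy as np, cv2
from station import bot
from scipy.spatial.transform import Rotation as R
def pix2w(cam,u,v,depth=None,z=None):
    c=bot.camera_info(cam); T=np.array(c['world_from_camera'])
    d=np.array([(u-c['cx'])/c['fx'],-(v-c['cy'])/c['fy'],-1.])
    if depth is not None: return T[:3,:3]@(d*depth)+T[:3,3]
    w=T[:3,:3]@d; s=(z-T[2,3])/w[2]; return T[:3,3]+s*w
def save(cam,name):
    p,d=bot.read_camera(cam); cv2.imwrite('pics/'+name,p[:,:,::-1]); return p,d
def rot():
    q=bot.get_obs()['tool_rot']; return R.from_quat([q[1],q[2],q[3],q[0]])
E
python3 - <<'E'
from h import *
o=bot.get_obs(); print({k:np.round(v,3) for k,v in o.items()})
for c in('scene','top'):
    p,d=save(c,c+'0.png'); i=bot.camera_info(c); print(i.keys(),i['fx'],np.round(i['world_from_camera'],3).tolist())
    for t in('tray','cover_grip','opening','ruler_brass_end','ruler_black_end','ruler','bell','mug','sanitiser'):
        for r in bot.landmark_of(c,t)[:1]:
            u,v=r['xy'][0]*512,r['xy'][1]*384
            z={'cover_grip':.092,'opening':.066,'ruler_brass_end':.014,'ruler_black_end':.014,'ruler':.006}.get(t,0)
            print(c,t,round(r['score'],2),np.round([u,v]),np.round(pix2w(c,u,v,z=z),4))
E
```

```text
pics
{'t': np.float64(0.0), 'q': array([ 1.151,  0.478,  0.022,  1.556, -0.012,  1.109, -0.083]), 'joint_vel': array([-0.002,  0.001,  0.   ,  0.   ,  0.001, -0.   ,  0.   ]), 'joint_torque': array([ 1.0000e-03, -5.9644e+01,  1.6080e+00, -2.8120e+01,  1.2000e-02,
        9.0000e-03,  0.0000e+00]), 'eef_pos': array([ 0.207, -0.642,  0.23 ]), 'tool_rot': array([-0.001,  0.988,  0.155, -0.   ]), 'contact_force': array([ 0.273, -0.078,  0.456]), 'torque': array([-0.019,  0.003,  0.009]), 'gripper_width': np.float64(1.002)}
dict_keys(['fx', 'fy', 'cx', 'cy', 'world_from_camera']) 350.44984651978683 [[-0.7, -0.492, 0.517, 1.001], [0.714, -0.483, 0.508, 0.35], [0.0, 0.725, 0.689, 0.598], [0.0, 0.0, 0.0, 1.0]]
scene cover_grip 0.91 [270. 155.] [ 0.5217 -0.0739  0.092 ]
scene opening 0.89 [275. 175.] [ 0.5415 -0.0378  0.066 ]
scene ruler_brass_end 0.38 [289. 199.] [0.5385 0.0049 0.014 ]
scene bell 0.67 [209. 199.] [ 0.6597 -0.1421  0.    ]
scene mug 0.7 [236. 239.] [ 0.6976 -0.0065  0.    ]
scene sanitiser 0.8 [193. 164.] [ 0.6064 -0.2719  0.    ]
dict_keys(['fx', 'fy', 'cx', 'cy', 'world_from_camera']) 457.15842222328916 [[0.026, 0.996, -0.086, 0.526], [-0.999, 0.024, -0.022, -0.037], [-0.02, 0.087, 0.996, 0.964], [0.0, 0.0, 0.0, 1.0]]
top tray 0.92 [303. 241.] [ 0.5182 -0.119   0.    ]
top cover_grip 0.72 [284. 235.] [ 0.5286 -0.0753  0.092 ]
top opening 0.97 [263. 229.] [ 0.5406 -0.0349  0.066 ]
top bell 0.79 [307. 174.] [ 0.6602 -0.1248  0.    ]
top mug 0.8 [251. 151.] [ 0.7056 -0.0048  0.    ]
top sanitiser 0.95 [381. 201.] [ 0.6049 -0.281   0.    ]
```

View pics/scene0.png

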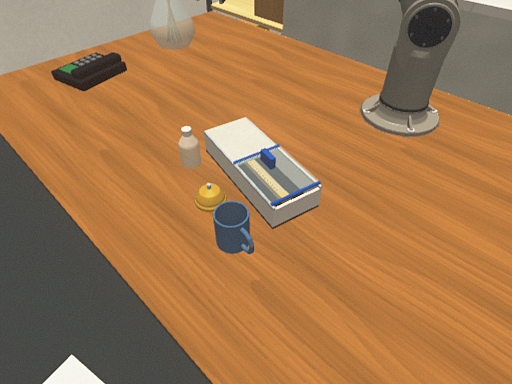

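View pics/top0.png

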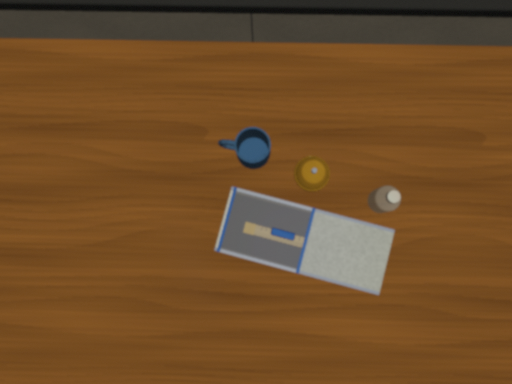

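Scene: the tray's deck points away from the mug, and the bell and mug sit on its +x side. Top: open half spans columns 217–313, grip at (283,234), and the ruler's visible end is near (244,228). Next I'll refine the tray pose.

Run:
```python
from h import *
p,d=save('top','top1.png')
cv2.imwrite('pics/top1c.png',cv2.resize(p[170:310,200:410,::-1],None,fx=3.8,fy=3.8,interpolation=cv2.INTER_CUBIC))
for t in('tray','cover','ruler','cover_grip'):
    for r in bot.cut_out('top',t)[:1]:
        m=r['pixels'].astype(np.uint8); ys,xs=np.nonzero(m)
        rect=cv2.minAreaRect(np.stack([xs,ys],1).astype(np.float32)); b=cv2.boxPoints(rect)
        z={'tray':.066,'cover':.073,'ruler':.022,'cover_grip':.09}[t]
        w=np.array([pix2w('top',u,v,z=z) for u,v in b])
        print(t,round(r['score'],2),m.sum(),np.round(w[:,:2],4).tolist(),'c',np.round(w.mean(0),4),'depthz',np.round(np.median([pix2w('top',x,y,depth=d[y,x])[2] for x,y in zip(xs,ys)]),4))
        e=[w[i+1]-w[i] for i in range(2)]; print([ (round(np.hypot(*a[:2]),4),round(np.degrees(np.arctan2(a[1],a[0])),1)) for a in e])
for t in('ruler_brass_end','bell','mug'): print(t,[(r['score'],np.array(r['xy'])*[512,384]) for r in bot.landmark_of('top',t)])
```

```text
Traceback (most recent call last):
  File "h.py", line 5, in pix2w
    c=bot.camera_info(cam); T=np.array(c['world_from_camera'])
ValueError: time passes only in moves, steps and waits
```

View pics/top1c.png

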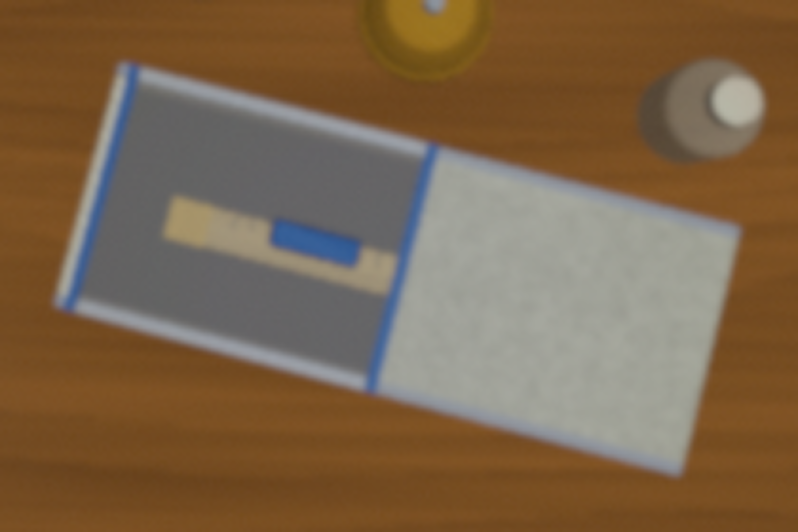

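```bash
sed -i 's/^def pix2w/CI={k:dict(bot.camera_info(k)) for k in ("scene","top")}\ndef pix2w/; s/c=bot.camera_info(cam); T/c=CI[cam]; T/' h.py
cat > p.py <<'E'
from h import *
f=lambda x,y:(x/3.8+200-.37,y/3.8+170-.37)
C=[pix2w('top',*f(x,y),z=z) for x,y,z in((125,63,.060),(57,305,.060),(682,475,.066),(740,228,.066))]
C=np.array(C)[:,:2]
for i in range(4): a=C[(i+1)%4]-C[i]; print(np.round(C[i],4),round(np.hypot(*a),4),round(np.degrees(np.arctan2(a[1],a[0])),1))
print('centre',C.mean(0))
a=(C[0]+C[1]-C[2]-C[3]); yaw=np.arctan2(-a[0],a[1]); print('yaw',np.degrees(yaw))
ex=np.array([np.cos(yaw),np.sin(yaw)]); ey=np.array([-ex[1],ex[0]]); c=C.mean(0)
for n,x,y,z in(('brass',169,218,.022),('rul2',385,272,.022),('grip',313,235,.104),('gripb',277,229,.104),('gripe',357,243,.104),('coverfar',407,262,.073),('covernear',104,187,.073)):
    w=pix2w('top',*f(x,y),z=z)[:2]; print(n,np.round(w,4),'tray',np.round([(w-c)@ex,(w-c)@ey],4))
E
python3 p.py
python3 - <<'E'
from h import *
p,d=bot.read_camera('top')
for t in('tray','cover','ruler','cover_grip'):
    for r in bot.cut_out('top',t)[:1]:
        ys,xs=np.nonzero(r['pixels']); b=cv2.boxPoints(cv2.minAreaRect(np.stack([xs,ys],1).astype(np.float32)))
        print(t,r['score'],len(xs),np.round(b,1).tolist(), 'z',np.median([pix2w('top',x,y,depth=d[y,x])[2] for x,y in zip(xs,ys)]))
E
```

```text
[0.6232 0.0277] 0.1308 166.1
[0.4963 0.0591] 0.33 -103.5
[ 0.4194 -0.2617] 0.1291 -13.1
[ 0.5451 -0.291 ] 0.3281 76.2
centre [ 0.52098689 -0.11647995]
yaw -13.6240819419042
brass [0.5435 0.004 ] tray [-0.0065  0.1223]
rul2 [ 0.5174 -0.1133] tray [-0.0042  0.0022]
grip [ 0.5354 -0.0709] tray [0.0033 0.0477]
gripb [ 0.5379 -0.0531] tray [0.0015 0.0656]
gripe [ 0.532  -0.0926] tray [0.0051 0.0258]
coverfar [ 0.5233 -0.1203] tray [ 0.0031 -0.0031]
covernear [0.5575 0.0356] tray [-0.0003  0.1564]
tray 0.65 11268 [[214.0, 250.5], [231.8000030517578, 184.89999389648438], [395.8999938964844, 229.39999389648438], [378.1000061035156, 295.0]] z 0.06935840893942624
cover 0.86 5738 [[215.39999389648438, 251.10000610351562], [233.3000030517578, 185.5], [316.29998779296875, 208.1999969482422], [298.3999938964844, 273.79998779296875]] z 0.07270959699215551
ruler 0.21 1317 [[217.39999389648438, 142.89999389648438], [243.0, 113.0], [280.5, 145.10000610351562], [254.8000030517578, 175.0]] z 0.025644935725405937
cover_grip 0.59 5552 [[216.1999969482422, 250.89999389648438], [233.60000610351562, 186.1999969482422], [315.6000061035156, 208.1999969482422], [298.29998779296875, 272.8999938964844]] z 0.07273049603173082
```

Sizes check: I get 129–131 × 328–330 mm, against 130 × 330. Tray centre is ≈ (0.521, −0.1165), yaw ≈ −13.7°, and the cover is open ≈ 3 mm. The ruler lies at tray x ≈ −5 mm with its brass end at y ≈ 122 mm. I'll turn the tool first.

```bash
python3 -m jog '[[[0,0,0],[0,0,-9.7],-1],[[0,0,0],[0,0,-9.7],-1],[[0,0,0],[0,0,-9.7],-1],[[0,0,0],[0,0,-9.7],-1],[[0,0,0],[0,0,-9.7],-1],[[0,0,0],[0,0,-9.7],-1]]'
cat >> h.py <<'E'
YAW=np.radians(-13.7); C0=np.array([.521,-.1165,0])
TR=R.from_euler('z',YAW)
def tray(p): return TR.inv().apply(np.array(p)-C0)
def world(p): return TR.apply(p)+C0
def to(pt):  # tray target for TCP -> tool shift mm
    o=bot.get_obs(); m=rot()
    print('t',round(o['t'],2),'tcp tray',np.round(tray(o['eef_pos'])*1e3,1),'shift',np.round(m.inv().apply(world(pt)-o['eef_pos'])*1e3,1),'axes(tray)\n',np.round((TR.inv()*m).as_matrix(),3),'F',np.round(TR.inv().apply(o['contact_force']),1),'w',round(o['gripper_width'],3))
    want=R.from_matrix(np.array([[0,1,0],[1,0,0],[0,0,-1.]])); print('turn',np.round((m.inv()*TR*want).as_rotvec(degrees=True),2))
E
python3 -c "
from h import *
to([.001,.048,.150])"
```

```text
t: 2.1
eef_pos: [0.207, -0.6425, 0.2314]
tool_rot: [0.0, 0.786, 0.618, -0.0]
contact_force: [0.0, 0.7, 1.0]
gripper_width: 1.002
t 2.1 tcp tray [-180.5 -585.4  231.4] shift [633.2 182.3  81.3] axes(tray)
 [[-0.001  1.     0.   ]
 [ 1.     0.001 -0.   ]
 [-0.     0.    -1.   ]] F [-0.1  0.7  1. ] w 1.002
turn [0.   0.01 0.07]
```

```bash
python3 -m jog '[[[53,15,0],[0,0,0],-1],[[53,15,0],[0,0,0],-1],[[53,15,0],[0,0,0],-1],[[53,15,0],[0,0,0],-1],[[53,15,0],[0,0,0],-1],[[53,15,0],[0,0,0],-1],[[53,15,0],[0,0,0],-0.3],[[53,15,0],[0,0,0],-0.3],[[53,15,10],[0,0,0],-0.3],[[53,15,20],[0,0,0],-0.3],[[53,16,25],[0,0,0],-0.3],[[50,16,25],[0,0,0],-0.3]]'
python3 -c "
from h import *
to([.001,.048,.082])
p,d=save('top','top2.png')
p,d=save('scene','scene2.png')"
```

```text
t: 3.6
eef_pos: [0.5372, -0.0705, 0.151]
tool_rot: [0.0, 0.788, 0.616, 0.0]
contact_force: [0.9, -0.9, -0.0]
gripper_width: 0.651
t 3.6 tcp tray [  4.9  48.5 151. ] shift [-0.6 -4.  68.9] axes(tray)
 [[ 0.004  1.     0.001]
 [ 1.    -0.004 -0.   ]
 [-0.     0.001 -1.   ]] F [ 1.  -0.7 -0. ] w 0.651
turn [ 0.07  0.   -0.25]
```

View pics/scene2.png

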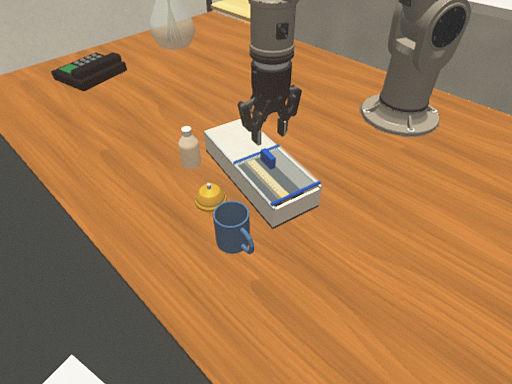

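Fingers (255–290, 130) hang above the blue grip at (268,157), straddling it. I'll descend and grip.

```bash
python3 -m jog '[[[0,-3,20],[0,0,0],-0.3],[[0,0,20],[0,0,0],-0.3],[[0,0,15],[0,0,0],-0.3],[[0,0,14],[0,0,0],-0.3],[[0,0,0],[0,0,0],0.2],[[0,0,0],[0,0,0],0.5],[[0,0,0],[0,0,0],0.8],[[0,0,0],[0,0,0],1],[[0,0,0],[0,0,0],1]]' 40
python3 -c "
from h import *
to([.001,.048,.082])"
```

```text
t: 4.82
eef_pos: [0.5318, -0.0707, 0.0829]
tool_rot: [-0.001, 0.787, 0.616, -0.001]
contact_force: [-6.4, 2.0, 7.0]
gripper_width: 0.156
t 4.83 tcp tray [-0.4 47.  82.9] shift [1.  1.4 0.9] axes(tray)
 [[ 0.003  1.    -0.002]
 [ 1.    -0.003 -0.001]
 [-0.001 -0.002 -1.   ]] F [-6.6  0.4  7. ] w 0.156
turn [-0.14  0.06 -0.19]
```

Gripped: width 13 mm on the 14 mm bar. I'll relieve the side load, then slide.

```bash
python3 -m jog '[[[0,-1.5,-1.5],[0,0,0],1],[[-10,0,0],[0,0,0],1],[[-15,0,0],[0,0,0],1],[[-20,0,0],[0,0,0],1],[[-20,0,0],[0,0,0],1],[[-20,0,0],[0,0,0],1],[[-20,0,0],[0,0,0],1],[[-20,0,0],[0,0,0],1],[[-10,0,0],[0,0,0],1],[[0,0,0],[0,0,0],1]]'
python3 -c "
from h import *
to([.001,-.10,.082])"
```

```text
t: 6.08
eef_pos: [0.4994, -0.204, 0.0831]
tool_rot: [0.001, 0.788, 0.616, 0.0]
contact_force: [6.4, -3.5, -17.7]
gripper_width: 0.154
t 6.08 tcp tray [ -0.3 -90.1  83.1] shift [-9.9  1.3  1.1] axes(tray)
 [[ 0.006  1.     0.001]
 [ 1.    -0.006 -0.001]
 [-0.001  0.001 -1.   ]] F [  7.   -1.9 -17.7] w 0.154
turn [ 0.08  0.03 -0.32]
```

```bash
python3 -m jog '[[[-3,0.7,1],[0,0,0],1],[[-2,0,0],[0,0,0],1],[[0,0,0],[0,0,0],1]]'
python3 -m jog '[[[-3,0,0],[0,0,0],1],[[0,0,0],[0,0,0],1]]'
python3 -m jog '[[[-3,0,0],[0,0,0],1],[[0,0,0],[0,0,0],1]]'
python3 -c "
from h import *
to([.001,-.10,.082])"
```

```text
t: 6.45
eef_pos: [0.4987, -0.2069, 0.083]
tool_rot: [0.0, 0.788, 0.616, 0.0]
contact_force: [0.8, 1.9, -3.6]
gripper_width: 0.156
t: 6.7
eef_pos: [0.498, -0.2101, 0.083]
tool_rot: [0.0, 0.788, 0.616, -0.0]
contact_force: [0.8, 2.3, -3.0]
gripper_width: 0.15
t: 6.95
eef_pos: [0.4977, -0.2114, 0.083]
tool_rot: [-0.0, 0.787, 0.616, 0.001]
contact_force: [1.0, 6.3, -2.2]
gripper_width: 0.156
t 6.95 tcp tray [ -0.2 -97.7  83. ] shift [-2.3  1.2  1. ] axes(tray)
 [[ 0.003  1.     0.   ]
 [ 1.    -0.003  0.001]
 [ 0.001  0.    -1.   ]] F [-0.5  6.4 -2.2] w 0.156
turn [ 0.01 -0.08 -0.19]
```

Force is rising and motion is stopping, so I'll press a bit more to confirm the stop.

```bash
python3 -m jog '[[[-2,0,0],[0,0,0],1],[[0,0,0],[0,0,0],1]]'
python3 -m jog '[[[-2,0,0],[0,0,0],1],[[0,0,0],[0,0,0],1]]'
python3 -c "
from h import *
to([.001,-.10,.082])
p,d=save('scene','scene3.png')"
```

```text
t: 7.2
eef_pos: [0.4977, -0.2115, 0.083]
tool_rot: [-0.001, 0.787, 0.617, 0.001]
contact_force: [1.4, 10.6, -1.8]
gripper_width: 0.156
t: 7.45
eef_pos: [0.4977, -0.2115, 0.083]
tool_rot: [-0.002, 0.787, 0.618, 0.002]
contact_force: [1.9, 14.5, -0.3]
gripper_width: 0.157
t 7.45 tcp tray [ -0.1 -97.8  83. ] shift [-2.2  1.2  1. ] axes(tray)
 [[ 0.001  1.     0.   ]
 [ 1.    -0.001  0.005]
 [ 0.005  0.    -1.   ]] F [-1.6 14.5 -0.3] w 0.157
turn [ 0.   -0.31 -0.03]
```

View pics/scene3.png

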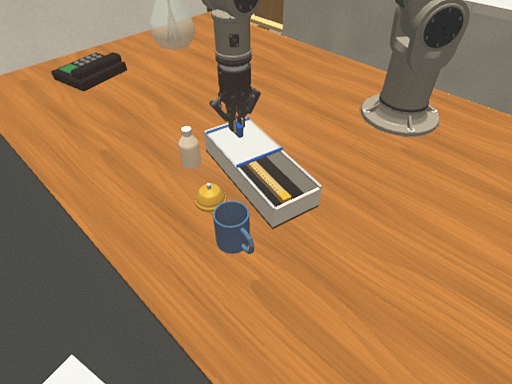

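The cover is firmly on its stop: 14.5 N with no further motion. The tray is open and the ruler shows from about (250,165) to (290,198). I'll relieve the push, release and lift.

```bash
python3 -m jog '[[[4,0,0],[0,0,0],1],[[0,0,0],[0,0,0],-0.3],[[0,0,0],[0,0,0],-0.3],[[0,0,0],[0,0,0],-0.3],[[0,0,-25],[0,0,0],-0.2],[[0,0,-30],[0,0,0],-0.2],[[0,0,-20],[0,0,0],-0.2]]'
python3 - <<'E'
from h import *
to([-.005,.085,.15])
p,d=save('top','top4.png')
cv2.imwrite('pics/top4c.png',cv2.resize(p[170:310,200:410,::-1],None,fx=3.8,fy=3.8,interpolation=cv2.INTER_CUBIC))
for t in('ruler_brass_end','ruler'):
  for r in bot.cut_out('top',t)[:2]:
    ys,xs=np.nonzero(r['pixels']); b=cv2.boxPoints(cv2.minAreaRect(np.stack([xs,ys],1).astype(np.float32)))
    print(t,r['score'],len(xs),np.round(b,1).tolist(),np.median([pix2w('top',x,y,depth=d[y,x])[2] for x,y in zip(xs,ys)]))
for r in bot.landmark_of('top','ruler_brass_end')[:2]:print(r['score'],tray(pix2w('top',r['xy'][0]*512,r['xy'][1]*384,z=.014)))
E
```

```text
t: 8.38
eef_pos: [0.4978, -0.2133, 0.1593]
tool_rot: [0.001, 0.788, 0.616, 0.0]
contact_force: [-0.1, -0.0, -0.6]
gripper_width: 0.599
t 8.38 tcp tray [  0.3 -99.6 159.3] shift [184.5  -6.3   9.2] axes(tray)
 [[ 0.005  1.     0.002]
 [ 1.    -0.005 -0.   ]
 [-0.     0.002 -1.   ]] F [-0.1 -0.1 -0.6] w 0.599
turn [ 0.09  0.03 -0.28]
ruler_brass_end 0.65 574 [[242.6999969482422, 232.0], [245.60000610351562, 221.39999389648438], [297.0, 235.1999969482422], [294.20001220703125, 245.8000030517578]] 0.021580396693154147
ruler 0.82 587 [[242.60000610351562, 231.8000030517578], [245.60000610351562, 220.6999969482422], [297.5, 234.89999389648438], [294.5, 245.89999389648438]] 0.02155617315609426
0.96 [-0.00150322  0.12674176  0.014     ]
```

View pics/top4c.png

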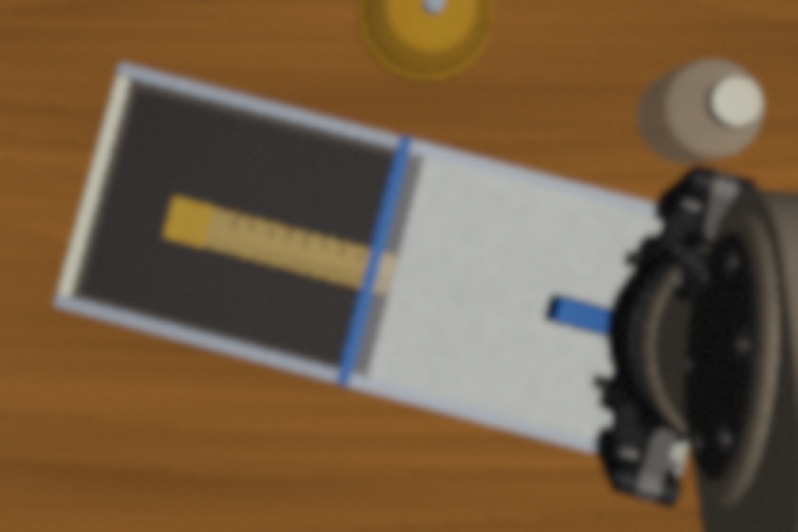

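Cover edge is at crop (375,260), about y=+15, so fully open. The ruler runs from (168,220) to (385,270), clearly visible. Computing its line next.

Run:
```python
from h import *
p,d=bot.read_camera('top'); r=bot.cut_out('top','ruler')[0]
ys,xs=np.nonzero(r['pixels']); 
w=np.array([tray(pix2w('top',x,y,z=.022)) for x,y in zip(xs,ys)])[:,:2]
k=(w[:,1]>.03)&(w[:,1]<.115); 
mids=[((w[k&(abs(w[:,1]-y)<.006)][:,0]).max()/2+(w[k&(abs(w[:,1]-y)<.006)][:,0]).min()/2,y) for y in np.arange(.04,.111,.01)]
print(np.round(mids,4)); f=np.polyfit(*np.array(mids).T[::-1],1); print('slope',f,'x@85',np.polyval(f,.085)); 
b=[((244.1,226.6)),(295.6,240.4)]
q=[tray(pix2w('top',*a,z=.022)) for a in b]; print(q)
print(CI['top']['cx'],CI['top']['cy'])
p,d=bot.read_camera('scene'); 
for r in bot.cut_out('scene','ruler')[:1]:
    ys,xs=np.nonzero(r['pixels']); w=np.array([tray(pix2w('scene',x,y,z=.022)) for x,y in zip(xs,ys)])
    P=np.array([tray(pix2w('scene',x,y,depth=d[y,x])) for x,y in zip(xs,ys)]);k=(P[:,2]>.018)&(P[:,2]<.026)
    print(r['score'],len(xs),k.sum(),'top pts',P[k].mean(0),P[k].min(0),P[k].max(0), np.polyfit(P[k][:,1],P[k][:,0],1))
```

```text
[[-0.0057  0.04  ]
 [-0.0054  0.05  ]
 [-0.0057  0.06  ]
 [-0.0056  0.07  ]
 [-0.0056  0.08  ]
 [-0.006   0.09  ]
 [-0.0061  0.1   ]
 [-0.0061  0.11  ]]
slope [-0.0087921  -0.00513674] x@85 -0.005884067326604634
[array([-0.00591301,  0.12258024,  0.022     ]), array([-0.00548506,  0.01322332,  0.022     ])]
254.31134293536033 196.35666270941894
0.97 554 430 top pts [-0.00427239  0.04768198  0.02220978] [-0.01774413 -0.03490797  0.0181059 ] [0.00679836 0.12222349 0.02549315] [-0.00315519 -0.00412195]
```

```bash
python3 -m jog '[[[40,-2,0],[0,0,-0.6],0],[[50,-2,0],[0,0,0],0],[[50,-1,0],[0,0,0],0],[[35,-1,0],[0,0,0],0],[[9,0,0],[0,0,0],0],[[0,0,0],[0,0,0],0]]'
python3 -c "
from h import *
to([-.0065,.085,.008])"
```

```text
t: 9.52
eef_pos: [0.5341, -0.0326, 0.1573]
tool_rot: [-0.0, 0.784, 0.62, -0.0]
contact_force: [0.2, 0.3, -0.1]
gripper_width: 0.498
t 9.53 tcp tray [ -7.2  84.6 157.3] shift [  0.5   0.8 149.3] axes(tray)
 [[-0.007  1.    -0.001]
 [ 1.     0.007 -0.   ]
 [-0.    -0.001 -1.   ]] F [ 0.1  0.4 -0.1] w 0.498
turn [-0.05  0.03  0.4 ]
```

```bash
python3 -m jog '[[[0,0.5,40],[0,0,0],0],[[0,0,40],[0,0,0],0],[[0,0,30],[0,0,0],0],[[0,0,15],[0,0,0],0],[[0,0,0],[0,0,0],0]]'
python3 -m jog '[[[0,0,10],[0,0,0],0],[[0,0,7],[0,0,0],0],[[0,0,5],[0,0,0],0],[[0,0,0],[0,0,0],0]]'
python3 -c "
from h import *
to([-.0065,.085,.008])
save('scene','scene5.png');save('top','top5.png')"
```

```text
t: 10.15
eef_pos: [0.5342, -0.0336, 0.0321]
tool_rot: [-0.0, 0.785, 0.62, -0.001]
contact_force: [-0.2, 0.1, 0.3]
gripper_width: 0.495
t: 10.65
eef_pos: [0.5347, -0.0324, 0.0106]
tool_rot: [-0.0, 0.784, 0.62, -0.0]
contact_force: [0.4, 0.4, 0.1]
gripper_width: 0.503
t 10.65 tcp tray [-6.6 84.9 10.6] shift [0.1 0.1 2.6] axes(tray)
 [[-0.007  1.    -0.   ]
 [ 1.     0.007 -0.   ]
 [-0.    -0.    -1.   ]] F [0.3 0.5 0.1] w 0.503
turn [-0.03  0.01  0.37]
```

View pics/scene5.png

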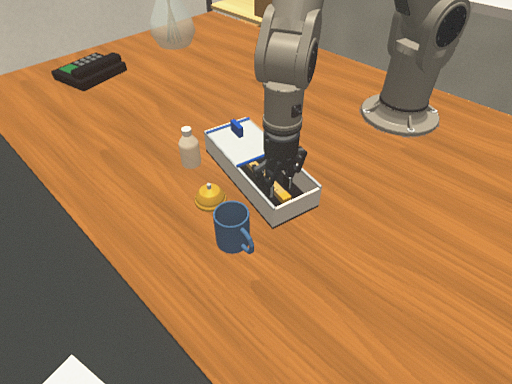

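The fingers straddle the ruler inside the opening, no contact, brass end at (283,193). Going 2 mm lower and closing.

```bash
python3 -m jog '[[[0,0,2.5],[0,0,0],0],[[0,0,0],[0,0,0],0.3],[[0,0,0],[0,0,0],0.5],[[0,0,0],[0,0,0],0.7],[[0,0,0],[0,0,0],1],[[0,0,0],[0,0,0],1],[[0,0,0],[0,0,0],1]]' 70
python3 -c "
from h import *
to([-.0065,.085,.008])"
```

```text
t: 11.62
eef_pos: [0.5349, -0.0325, 0.0086]
tool_rot: [0.0, 0.784, 0.62, 0.0]
contact_force: [-0.6, 0.1, 5.9]
gripper_width: 0.235
t 11.62 tcp tray [-6.4 84.9  8.6] shift [ 0.1 -0.1  0.6] axes(tray)
 [[-0.006  1.     0.   ]
 [ 1.     0.006 -0.   ]
 [-0.     0.    -1.   ]] F [-0.6 -0.   5.9] w 0.235
turn [0.02 0.01 0.37]
```

```bash
python3 -m jog '[[[0,0,-2],[0,0,0],1],[[0,0,-2],[0,0,0],1],[[0,0,0],[0,0,0],1]]'
python3 -m jog '[[[0,0,-7.4],[0,2,0],1],[[0,0,-7.4],[0,2,0],1],[[0,0,0],[0,0,0],1]]'
python3 - <<'E'
from h import *
to([-.0065,.085,.008])
save('scene','scene6.png')
p,d=bot.read_camera('top')
cv2.imwrite('pics/top6c.png',cv2.resize(p[170:310,200:410,::-1],None,fx=3.8,fy=3.8,interpolation=cv2.INTER_CUBIC))
E
```

```text
t: 12.0
eef_pos: [0.5348, -0.0325, 0.0123]
tool_rot: [-0.0, 0.784, 0.62, 0.0]
contact_force: [0.5, 0.6, -0.2]
gripper_width: 0.231
t: 12.38
eef_pos: [0.5349, -0.0337, 0.0272]
tool_rot: [-0.021, 0.785, 0.619, 0.027]
contact_force: [-1.0, -1.0, -1.8]
gripper_width: 0.239
t 12.38 tcp tray [-6.1 83.7 27.2] shift [-0.  -0.4 19.3] axes(tray)
 [[-0.004  1.     0.   ]
 [ 0.998  0.004  0.07 ]
 [ 0.07   0.    -0.998]] F [-0.8 -1.2 -1.8] w 0.239
turn [ 0.02 -3.99  0.25]
```

View pics/top6c.png

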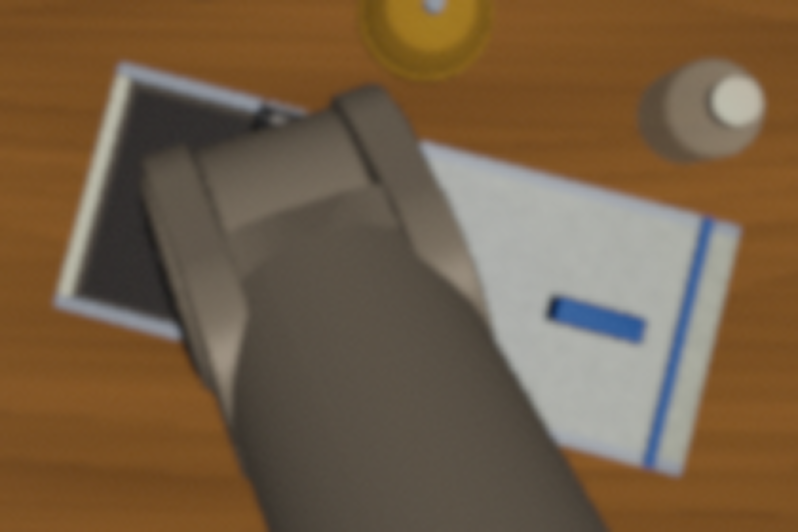

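The top view is blocked by the arm. The cover is still back with its grip at (598,318), and forces match only the ruler's weight. I'll keep tilting.

```bash
python3 -m jog '[[[0,0,-7.4],[0,2,0],1],[[0,0,-7.4],[0,2,0],1],[[0,0,0],[0,0,0],1]]'
python3 -m jog '[[[0,0,-7.4],[0,2,0],1],[[0,0,-7.4],[0,2,0],1],[[0,0,0],[0,0,0],1]]'
cat > s.py <<'E'
from h import *
import sys
n=sys.argv[1]
to([-.0065,.085,.008])
p,d=save('scene','scene%s.png'%n)
cv2.imwrite('pics/scene%sc.png'%n,cv2.resize(p[80:240,160:360,::-1],None,fx=3.6,fy=3.6,interpolation=cv2.INTER_CUBIC))
for r in bot.cut_out('scene','ruler')[:1]:
    ys,xs=np.nonzero(r['pixels']); P=np.array([tray(pix2w('scene',x,y,depth=d[y,x])) for x,y in zip(xs,ys)])
    P=P[(abs(P[:,0]+.006)<.02)]; 
    print(r['score'],len(P)); 
    if len(P)>20:
        i=np.argsort(P[:,1]); print('low y',np.round(np.median(P[i[:10]],0),3),'high y',np.round(np.median(P[i[-10:]],0),3)); s=np.polyfit(P[:,1],P[:,2],1); print('pitch deg',np.degrees(np.arctan(s[0])))
E
python3 s.py 7
```

```text
t: 12.85
eef_pos: [0.5345, -0.0345, 0.0417]
tool_rot: [-0.043, 0.783, 0.618, 0.055]
contact_force: [0.2, -0.3, -0.9]
gripper_width: 0.233
t: 13.22
eef_pos: [0.5339, -0.0366, 0.0562]
tool_rot: [-0.065, 0.78, 0.616, 0.082]
contact_force: [-0.1, 0.2, -1.7]
gripper_width: 0.239
t 13.22 tcp tray [-6.4 80.7 56.2] shift [-5.8 -0.1 48. ] axes(tray)
 [[-0.005  1.    -0.001]
 [ 0.978  0.005  0.207]
 [ 0.207 -0.    -0.978]] F [-0.2  0.1 -1.7] w 0.239
turn [ -0.05 -11.95   0.31]
0.6 165
low y [0.004 0.007 0.047] high y [-0.005  0.116  0.066]
pitch deg 13.195111004478498
```

View pics/scene7c.png

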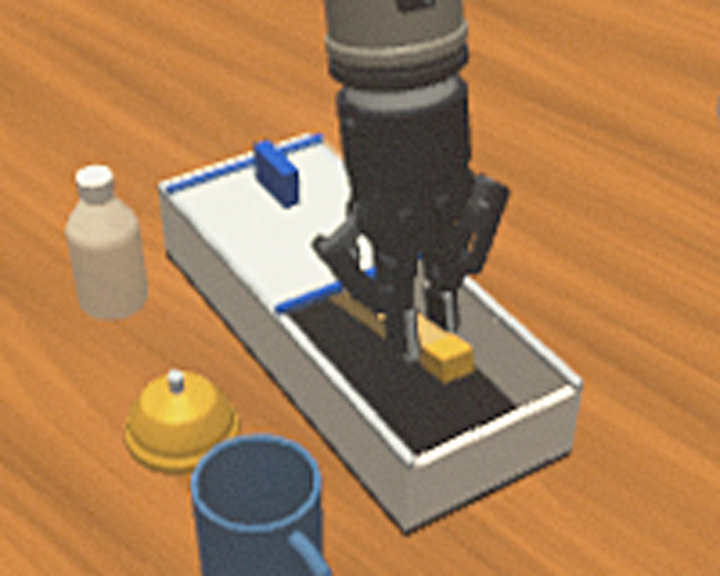

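Pitch ≈ 12–13°; the brass end at crop (447,360) is above the rim area, ruler clear under the cover. Pulling along its axis, in checks.

```bash
python3 -m jog '[[[8,0,-1.5],[0,0,0],1],[[10,0,-1.5],[0,0,0],1],[[10,0,0],[0,0,0],1],[[0,0,0],[0,0,0],1]]'
python3 s.py 8
```

```text
t: 13.82
eef_pos: [0.5405, -0.0086, 0.0657]
tool_rot: [-0.065, 0.779, 0.618, 0.082]
contact_force: [-0.3, 0.4, -1.3]
gripper_width: 0.232
t 13.82 tcp tray [ -6.6 109.5  65.7] shift [-35.9  -0.1  51.3] axes(tray)
 [[-0.009  1.    -0.001]
 [ 0.978  0.009  0.208]
 [ 0.208  0.001 -0.978]] F [-0.4  0.4 -1.3] w 0.232
turn [-1.000e-02 -1.203e+01  5.100e-01]
0.88 258
low y [0.005 0.001 0.05 ] high y [-0.007  0.145  0.075]
pitch deg 13.168542606892396
```

View pics/scene8c.png

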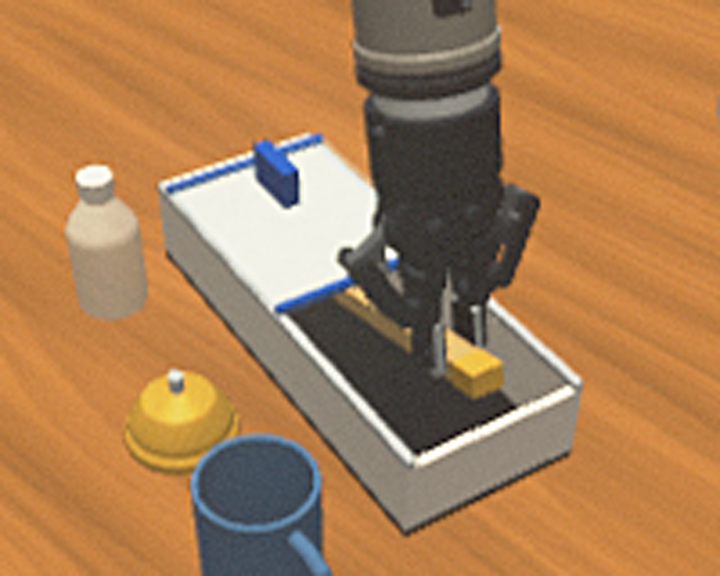

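Brass end now z ≈ 75–80 mm, about 14 mm short of the end wall and above it. Force is only the ruler's weight. Continuing.

```bash
python3 -m jog '[[[10,0,0],[0,0,0],1],[[10,0,0],[0,0,0],1],[[10,0,0],[0,0,0],1],[[10,0,0],[0,0,0],1],[[0,0,0],[0,0,0],1],[[0,0,0],[0,0,0],1]]'
python3 s.py 9
```

```text
t: 14.68
eef_pos: [0.549, 0.0276, 0.0734]
tool_rot: [-0.065, 0.78, 0.617, 0.082]
contact_force: [0.0, -0.5, 0.4]
gripper_width: 0.235
t 14.68 tcp tray [ -6.9 146.6  73.4] shift [-73.9   0.   51.2] axes(tray)
 [[-0.006  1.    -0.001]
 [ 0.978  0.006  0.208]
 [ 0.208 -0.    -0.978]] F [ 0.2 -0.4  0.4] w 0.235
turn [ -0.05 -11.98   0.36]
0.58 442
low y [ 0.005 -0.001  0.047] high y [-0.008  0.183  0.081]
pitch deg 12.201945497889977
```

View pics/scene9c.png

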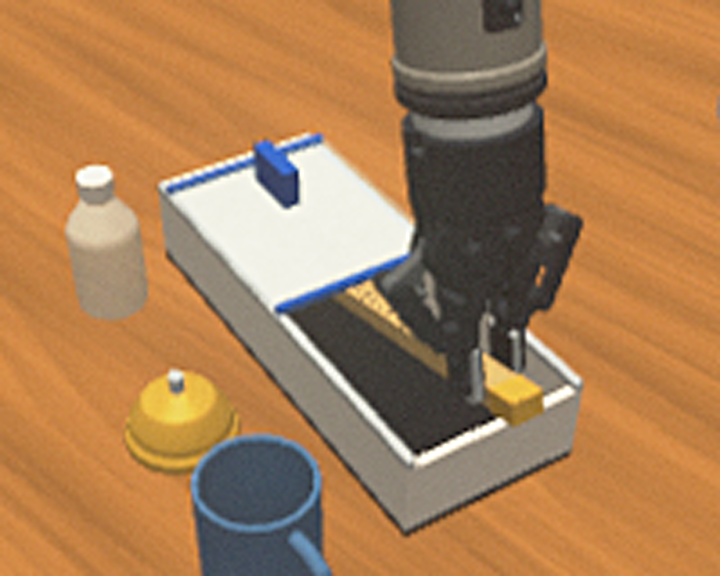

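The brass end is outside past the end wall, with ≈13 mm clearance under it; the black end is at z ≈ 35 mm under the deck, so step 2's condition should be met. Pulling the rest of the way along the axis.

```bash
python3 -m jog '[[[12,0,0],[0,0,0],1],[[14,0,0],[0,0,0],1],[[14,0,0],[0,0,0],1],[[14,0,0],[0,0,0],1],[[14,0,0],[0,0,0],1],[[14,0,0],[0,0,0],1],[[12,0,0],[0,0,0],1],[[8,0,0],[0,0,0],1],[[0,0,0],[0,0,0],1]]'
python3 s.py 10
```

```text
t: 15.9
eef_pos: [0.5723, 0.1256, 0.0949]
tool_rot: [-0.065, 0.78, 0.617, 0.082]
contact_force: [-0.7, -0.0, -1.5]
gripper_width: 0.236
t 15.9 tcp tray [ -7.5 247.4  94.9] shift [-1.769e+02 -1.000e-01  5.120e+01] axes(tray)
 [[-0.007  1.    -0.001]
 [ 0.978  0.007  0.208]
 [ 0.208  0.    -0.978]] F [-0.7 -0.2 -1.5] w 0.236
turn [ -0.03 -12.01   0.41]
0.73 761
low y [0.001 0.04  0.064] high y [-0.007  0.282  0.106]
pitch deg 11.867829278576604
```

View pics/scene10c.png

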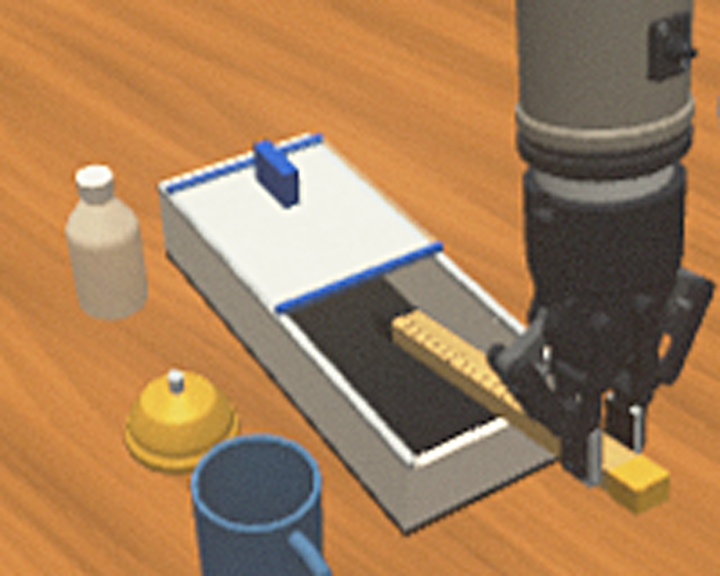

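Black end at crop (395,320) is clear of the cover's edge at y ≈ 40 mm. Lifting straight up, then levelling.

```bash
python3 -m jog '[[[3,0,-12],[0,0,0],1],[[4,0,-20],[0,0,0],1],[[5,0,-25],[0,0,0],1],[[5,0,-25],[0,0,0],1],[[5,0,-25],[0,0,0],1],[[3,0,-12],[0,-3,0],1],[[0,0,0],[0,-4,0],1],[[0,0,0],[0,-3,0],1],[[0,0,0],[0,-2,0],1],[[0,0,0],[0,0,0],1],[[0,0,0],[0,0,0],1]]'
python3 s.py 11;python3 -c "
from h import *
save('top','top11.png')
from h import *
for t,z in(('bell',0),('mug',0),('sanitiser',0),('cover_grip',.092)):
  for r in bot.landmark_of('top',t)[:1]: print(t,r['score'],np.round(pix2w('top',r['xy'][0]*512,r['xy'][1]*384,z=z),4),np.round(tray(pix2w('top',r['xy'][0]*512,r['xy'][1]*384,z=z)),4))
o=bot.get_obs();print(np.abs(o['joint_vel']).max(),o['contact_force'])"
```

```text
t: 17.38
eef_pos: [0.572, 0.1241, 0.2163]
tool_rot: [-0.0, 0.785, 0.62, 0.0]
contact_force: [0.8, 0.5, -0.9]
gripper_width: 0.236
t 17.38 tcp tray [ -7.4 245.8 216.3] shift [-160.9    0.   208.3] axes(tray)
 [[-0.006  1.    -0.   ]
 [ 1.     0.006  0.   ]
 [ 0.    -0.    -1.   ]] F [ 0.6  0.7 -0.9] w 0.236
turn [-0.01 -0.01  0.32]
0.55 1196
low y [0.004 0.032 0.227] high y [-0.005  0.283  0.225]
pitch deg -0.22632850811727592
bell 0.94 [ 0.6615 -0.1267  0.    ] [0.1389 0.0233 0.    ]
mug 0.91 [ 0.7019 -0.0145  0.    ] [0.1516 0.1419 0.    ]
sanitiser 0.81 [ 0.6114 -0.2809  0.    ] [ 0.1267 -0.1384  0.    ]
cover_grip 0.93 [ 0.4965 -0.2205  0.092 ] [ 0.0008 -0.1069  0.092 ]
0.002835444751252635 [ 0.18386949 -0.06409142 -1.40988161]
```

View pics/scene11.png

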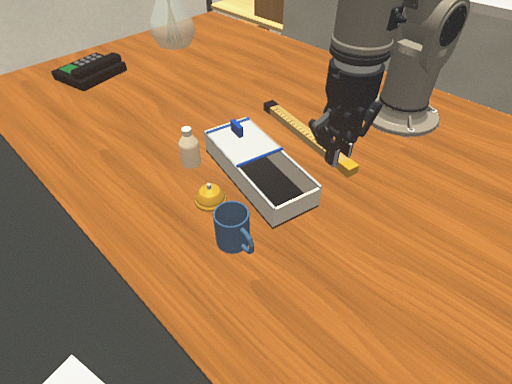

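View pics/top11.png

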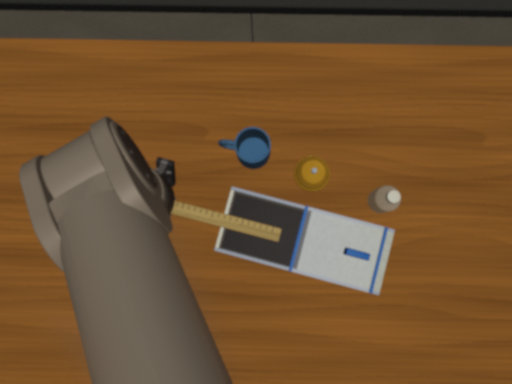

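Scene: the ruler is held level from (270,107) to (352,166), about 0.225 m up. Top: the cover is still fully back with its grip at (357,254), and the bell (313,173), mug (253,148) and bottle (387,199) are where they started. Handing in.

```bash
python3 -c "
from station import bot
print(bot.hand_in())"
```

```text
the job is handed in; nothing more can be done
None
```

The ruler came out brass end first, and I handed the job in at about 17.6 s with it held level and clear of everything; `hand_in` gives no verdict.

- **Cover:** I gripped the blue bar and slid the cover back until it stopped moving. The push then rose to 14.5 N with no further motion. In the last picture the cover is still fully back.
- **Ruler:** I gripped it at 70 N, tilted it about 12° around its black end and drew it out along its own axis, then lifted and levelled it. In the readings taken between moves, the force was never more than about the ruler's weight. With the brass end past the end wall, I worked out its height as about 85 mm and the black end's, under the deck, as about 35 mm.
- **Last checks:**
  - Ruler pitch is −0.2°, with both ends about 0.225 m up.
  - The fingers are still closed on the ruler, and the arm is still.
  - The bell, mug and bottle show at the same pixels as at the start.

**Disagreements:**
- The networks' position for the mug differed by about 10 mm between pictures, although its pixels had not moved, so I put that down to network noise.
- They also placed the cover grip at tray y −107 mm. The arm read −98 mm at the stop and the expected value is −100 mm, so I trusted the stop.

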